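# Advance the hinge carrier under the staking gantry to the unloading station and empty it

### The arm

A 6-joint arm with a two-finger parallel gripper is mounted at the origin on the work surface. World frame = base frame: x ahead of the robot, y to its left, z up, the work surface at z = 0. Lengths are in m, angles in degrees, forces in N, time in s.
With the tool pointing down it reaches from about 0.4 to 0.825 m from the base axis. Payload 7 kg.
Tool frame: the origin (TCP) lies on the centre line of the jaws, within the pads' length; the fingertips stand 19 mm ahead of it and the grasp point (between the pads) is the TCP (r.tips_ahead is the distance from the TCP to the fingertips, in m); z points along the fingers, y is the line along which they close (so a half turn about z gives the same grasp; the last joint's range is limited). The gripper opens to 88 mm and grips with 3 to 60 N. Pads are 19 mm wide; open, the fingers measure 130 mm over their backs; the gripper's body (78 mm by 193 mm) begins 47 mm behind the grasp point.
Start: joints at [89.616, 20.546, 0.682, 0, -70.136, -16.507], TCP at [0.196, 0.646, 0.246] pointing down, gripper open.
Joint ranges: [-176.03, 176.03], [-82.01, 121.73], [-58.28, 71.71], [-173.87, 95.51], [-174.79, -0.11], [-173.66, 173.66]. Speed limits (degrees/s): [136.94, 136.94, 172.46, 180, 180, 180].

### API

Orientations are given as [roll, pitch, yaw] about the fixed x, y, z axes, in that order (R = Rz(yaw) Ry(pitch) Rx(roll)).
In Python, from plant import r, viewer, close_job gives the robot as it stands. The module is installed in compiled form; this text tells all that it offers.
- The arm moves only by the tool arm_command, never from a script. Its arguments are lists of equal length, an entry for each row: "travel": the shift along the world's x, y, z scaled (see below), a list of three; "delta_rot": the turn, a rotation vector about the world's x, y, z scaled (see below), a list of three. In form: {"travel": [[dx, dy, dz], ...], "delta_rot": [[rx, ry, rz], ...]}. A call has 1 to 20 rows; each row is the pose to reach, as a shift and turn from the pose commanded when the call began; what a row does not reach only later rows make up. The controller multiplies each number of a shift by 0.5 m and each number of a turn by 90 degrees. A row lasts 1/8 s, in which the tool goes at most 62.5 mm and 10.7 degrees, less where a joint would pass 70% of its speed; a pose out of reach is approached as far as the arm can. A call with a number of a shift or a turn outside -1 to 1 is refused whole. A call with a gripper value outside its range is refused whole. "grip" is the opening, from 0 (shut) to 1 (fully open), set as the call begins (left out, the last holds). The fingers move at their own pace and stop on an object; "newtons" is the grip in N (left out, the last holds). Time passes only in rows, so rows that repeat a pose let the fingers close. It gives the time, the measured TCP pose, the force, the opening and the grip force at its end, in the units of the state.
- r.get_state(): the state, without advancing time (a new reading comes with each control period).
- viewer.capture(name): name is "scene" or "top"; returns a dict with "img" (480x640x3 uint8, red, green, blue), "camera_matrix" (3x3 intrinsics, pixels), "R" (3x3) and "t" (3): a world point X has camera coordinates R X + t. Camera axes: x right, y down, z forward; pixel columns grow to the right and rows downward; lengths in m; the calibration is good to about 2 mm. A picture is of the moment at which its call begins. There is no depth.
- close_job(): hands the job in; it is judged then, once.
The state is a dict: "time_s": time; "joints": joint angles; "qd": joint speeds; "joint_torque": joint torques, N m; "tcp_pos": TCP position; "eef_rot": TCP orientation; "contact_force": force on the tool from outside, world axes, zero at the start; "moment": the same for the moment, N m; "gripper_width": finger opening in m; "gripper_force": force on a finger pad.
Only numpy, scipy, OpenCV 4.12 (cv2) and the standard library are available. Lean on these libraries where they do the work, as an engineer would, in place of code of your own. Each camera call takes 0.05 s, during which the arm holds its last target. There are 200 camera calls.

### The job

Slide the carrier, with its pinned hinge still on it, along the rail and under the staking gantry to the unloading station, until the spring roller has clicked into the carrier's notch. Then take the hinge off the carrier and lay it flat, barrel up, in the larger of the two open totes. Leave the carrier latched at the station and everything else on the bench as it is.

Things in the scene. Friction and masses are not known exactly. Their poses are not given: they have to be found in the camera images.
- slide: Bench slide, fixed: steel base plate 120 x 580 x 12 mm with two rails along its own y axis. Origin: on the bench under the middle of the gantry that stands across the rail; +y is the way the carrier must travel, -x the side towards the robot.
- gantry (a point): Grey staking gantry across the rail. The point is the middle of its beam's underside, 104 mm above the bench. Beam 50 mm along the rail (slide y), 200 mm across it, top 149 mm above the bench, with a ram up to 217 mm; posts at slide x = +-85 mm, 30 mm wide. Carrier, fins and hinge pass under the beam; a gripper does not.
- housing (a point): Detent housing of the unloading station on the slide's -x side: the point is the middle of its top, at slide (-83, 170) mm, 52 mm above the bench; it spans 46 (x) x 74 (y) mm. The spring roller in it is set anywhere within 20 mm either way of the housing's middle along the rail: the setting is not given and has to be felt.
- carrier (a joint): Travel of the carrier in m, 0 at the loading end, growing along slide +y, at most 0.300. At 0 its middle is at slide y = -150 mm. Captive aluminium deck 72 x 250 mm, top 45 mm above the bench, a fin near each end, drag about 2 N. Its notch meets the roller at a travel somewhere from 0.240 to 0.280; let go within about 4 mm of it, it centres itself. Breaking out takes about 12 N.
- rear_fin (a point): Trailing fin of the carrier: steel plate 12 mm thick (across the rail), 30 mm long (along it), standing 45 mm above the deck, its top 90 mm above the bench. The point is in its middle, 22 mm below its top, 105 mm behind the carrier's middle.
- front_fin (a point): Leading fin, the same plate, 105 mm ahead of the carrier's middle. Axes parallel to the slide's.
- nest (a point): Middle of the nest on the carrier's deck, at deck height (45 mm above the bench), 25 mm ahead of the carrier's middle. Four 4 mm high ridges stand round the hinge with 2.5 mm play. Axes parallel to the slide's.
- roller (a joint): How far the spring roller is pressed back, in m: 0 when free or fully in the notch, about 0.004 on the carrier's straight edge. The carrier's bevelled nose meets it some 65 mm of travel before the notch: a first bump of about 5 N. Dropping into the notch is felt as a pull forward, then 12 N of resistance. Its stem with a black knob shows at the housing's -x side and moves with it.
- hinge: Finished steel hinge lying in the nest: block 30 (x) x 56 (y) x 22 mm with a barrel of 16 mm diameter along y on top, 32 mm high in all, 0.22 kg. Origin: centre of its underside, z up through the barrel.
- tote: The larger open yellow plastic tote, 125 (x) x 170 (y) x 50 mm, walls and floor 4 mm, standing loose on the bench beyond the slide. Origin: centre of its underside.
- small_bin: Bystander: the smaller yellow open bin, 100 x 90 x 50 mm. Origin: centre of its underside.
- spare_hinge: Bystander: another hinge of the same shape lying on the bench. Origin: centre of its underside.
- screwdriver: Bystander: screwdriver 170 mm long lying on the bench, along its x. Origin: underside of its middle.
- hammer: Bystander: hammer 280 mm long lying on the bench to the robot's right, along its x. Origin: underside of its middle.
- oil: Bystander: white oil bottle, 50 mm diameter, 140 mm high. Origin: centre of its underside.
- jar: Bystander: glass jar, 64 mm diameter, 80 mm high. Origin: centre of its underside.
- bench_block: Bystander: wooden bench block 70 x 50 x 30 mm. Origin: centre of its underside.

How it is judged:
By the outcome, as a careful person would: the job done as asked, in the order asked, and still so for the second after the job is handed in, with the robot touching nothing.
It also fails if it takes over 72 s, if anything falls off the work surface, if the arm or the gripper's body presses on something with over 40 N, if the wrist force passes 120 N, or if a joint passes its speed limit or range.

## Working session

There is one attempt and no reset: what is moved stays moved. The work goes in short steps, Python scripts to look and compute and a tool call to move; the robot and the scene stay as the last step left them, time stands still between calls to the robot, and variables do not carry over. Pictures are saved under pics/ and viewed, at most 10 in all, crops included, and the job is handed in when it is done.

Besides the shell and the picture viewer there is one more tool, called after "Call:" as name(argument=value, ...) on one line, values as JSON. arm_command: Moves the arm, as the interface text tells. Shifts and turns lie within -1 to 1; 1 stands for 0.5 m of shift or 90 degrees of turn. Its arguments: {"type":"object","properties":{"travel":{"type":"array"},"delta_rot":{"type":"array"},"grip":{"type":"number"},"newtons":{"type":"number"}},"required":["travel","delta_rot"]}

```bash
mkdir -p pics
python3 - <<'E'
from plant import r, viewer
import cv2, pickle
s=r.get_state(); print({k:s[k] for k in('time_s','tcp_pos','eef_rot','contact_force','gripper_width')}, r.tips_ahead)
for n in('scene','top'):
    c=viewer.capture(n); pickle.dump(c,open(f'{n}.pkl','wb')); cv2.imwrite(f'pics/{n}0.png',c['img'][:,:,::-1]); print(n,c['camera_matrix'].tolist(),c['R'].tolist(),c['t'].tolist())
E
```

```text
{'time_s': 0.0, 'tcp_pos': array([0.19603679, 0.64543533, 0.24462623]), 'eef_rot': array([ 1.79905188e+02, -9.54796699e-03, -1.68982079e+01]), 'contact_force': array([ 0.08636826,  0.25981217, -0.06428827]), 'gripper_width': 0.0879301421859081} 0.019
scene [[480.86819097857915, 0.0, 320.0532323285713], [0.0, 480.86819097857915, 240.6511513026701], [0.0, 0.0, 1.0]] [[-0.6348001263718503, 0.7726465554517302, 0.00678969121972326], [0.6259080221400916, 0.5193537014751848, -0.5818168789101115], [-0.453065058660411, -0.36508770605513546, -0.8132914726642824]] [0.3533024589443701, -0.2790993806987176, 1.4624691399618701]
top [[566.2865996349555, 0.0, 320.85866680625475], [0.0, 566.2865996349555, 242.8880736013812], [0.0, 0.0, 1.0]] [[-0.024100264221436248, -0.9997054073557385, -0.002876763485855883], [-0.9823568545003384, 0.024215665327307474, -0.18544166729447978], [0.18545670028515457, -0.001643184850353807, -0.982651063329649]] [0.0020957296845828728, 0.5508644409485467, 1.234330744737149]
```

View pics/scene0.png

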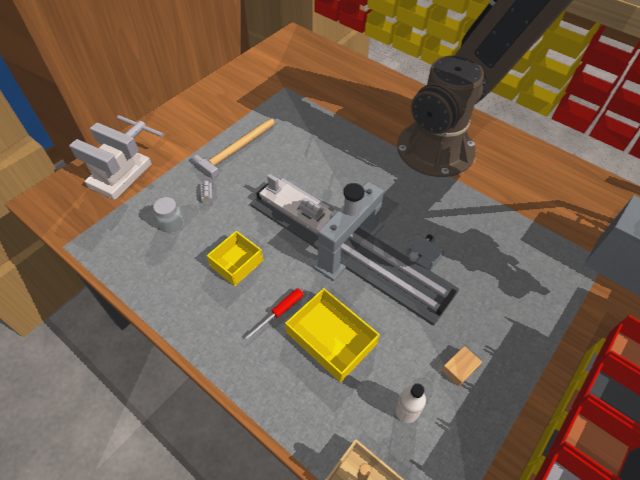

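View pics/top0.png

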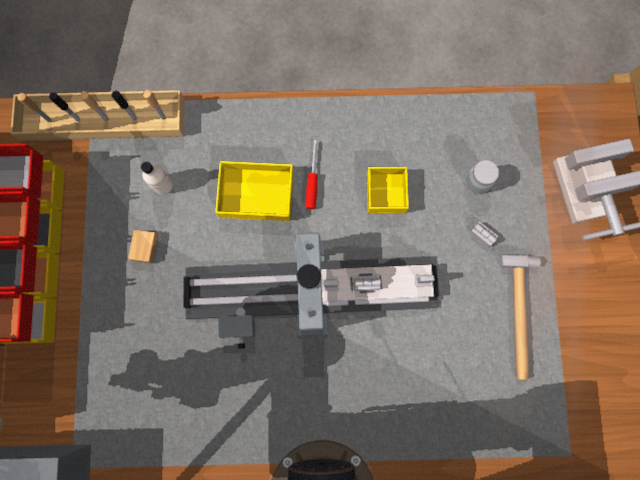

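The scene view shows the carrier at the loading end with the gantry mid-rail, and the larger tote beyond the slide. In the top view the slide runs from about (437,280) to (185,290), the gantry is at (309,280), the big tote at (255,190) and the hinge at (367,283). I'll enlarge both views before measuring.

```bash
cat > h.py <<'E'
import pickle,numpy as np,cv2
def ray(c,u,v,z):
    d=c['R'].T@np.linalg.inv(c['camera_matrix'])@[u,v,1]; o=-c['R'].T@c['t']
    return o+d*(z-o[2])/d[2]
def proj(c,X):
    p=c['camera_matrix']@(c['R']@np.array(X)+c['t']); return p[:2]/p[2]
def crop(c,x,y,w,h,k,f):
    i=cv2.resize(c['img'][y:y+h,x:x+w,::-1],None,fx=k,fy=k,interpolation=cv2.INTER_CUBIC); cv2.imwrite(f,i)
E
python3 - <<'E'
from h import *
c=pickle.load(open('top.pkl','rb')); crop(c,180,225,264,120,3,'pics/t1.png'); crop(c,205,150,120,80,6,'pics/t2.png')
E
```

```text
(no output)
```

View pics/t1.png

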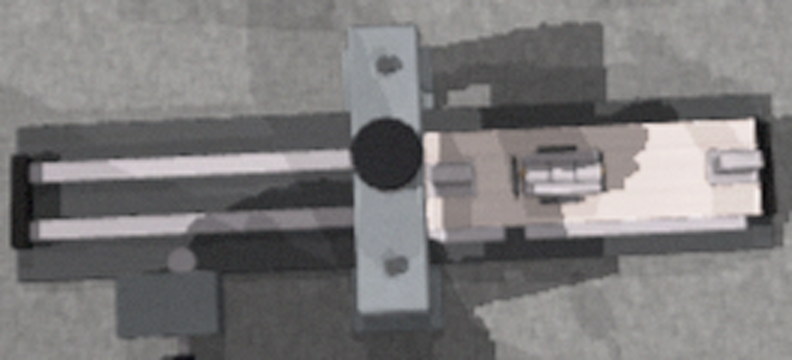

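View pics/t2.png

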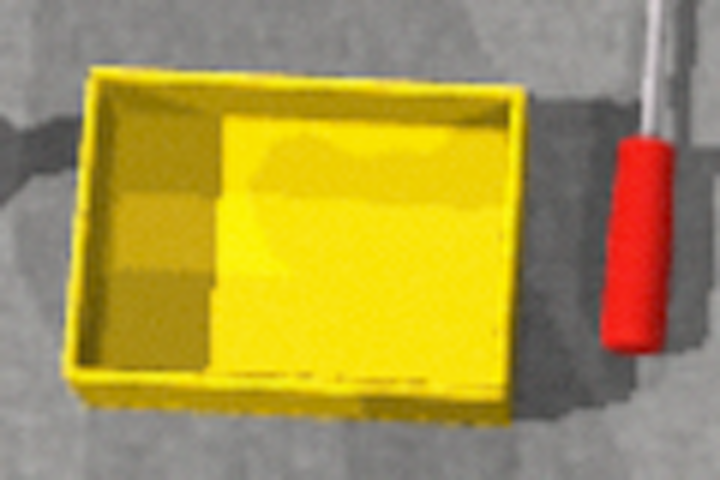

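Run:
```python
from h import *
c=pickle.load(open('top.pkl','rb'))
T=lambda pts,z:np.array([ray(c,180+u/3,225+v/3,z) for u,v in pts])
np.set_printoptions(precision=4,suppress=True)
for n,p,z in (('plate',[(20,128),(770,95),(781,247),(20,281)],.012),('beam',[(347,27),(418,25),(429,311),(357,314)],.149),
 ('deck',[(426,132),(755,118),(762,212),(427,228)],.045),('rearfin',[(719,152),(762,150),(764,168),(720,171)],.09),('frontfin',[(434,162),(472,161),(473,186),(434,187)],.09),('barrel',[(524,172),(601,168)],.07),('housing',[(117,276),(217,272),(219,333),(119,337)],.052),('roller',[(182,260)],.04)):
    P=T(p,z); print(n,P[:,:2].tolist() and np.round(P[:,:2],4).tolist(),'mean',P.mean(0), 'edges',np.linalg.norm(np.roll(P,-1,0)-P,axis=1))
P=np.array([ray(c,205+u/6,150+v/6,.05) for u,v in [(92,68),(524,90),(508,393),(65,378)]])
print('tote',P,P.mean(0),np.linalg.norm(np.roll(P,-1,0)-P,axis=1))
```

```text
plate [[0.5073, 0.3018], [0.5189, -0.2803], [0.4013, -0.2814], [0.3896, 0.2995]] mean [0.4543 0.0099 0.012 ] edges [0.5822 0.1177 0.581  0.1178]
beam [[0.5527, 0.0413], [0.5529, -0.0085], [0.3545, -0.0112], [0.3536, 0.0377]] mean [0.4534 0.0148 0.149 ] edges [0.0498 0.1984 0.0489 0.1991]
deck [[0.4918, -0.0125], [0.4964, -0.261], [0.4254, -0.262], [0.4195, -0.0114]] mean [ 0.4583 -0.1367  0.045 ] edges [0.2486 0.071  0.2506 0.0723]
rearfin [[0.4656, -0.2245], [0.4663, -0.2558], [0.4532, -0.2564], [0.4518, -0.2245]] mean [ 0.4592 -0.2403  0.09  ] edges [0.0313 0.0132 0.032  0.0139]
frontfin [[0.4634, -0.0176], [0.4634, -0.0452], [0.4452, -0.0454], [0.4452, -0.0172]] mean [ 0.4543 -0.0313  0.09  ] edges [0.0276 0.0182 0.0282 0.0182]
barrel [[0.4568, -0.0838], [0.4584, -0.1406]] mean [ 0.4576 -0.1122  0.07  ] edges [0.0568 0.0568]
housing [[0.3891, 0.2184], [0.3903, 0.1445], [0.3457, 0.1431], [0.3446, 0.2165]] mean [0.3674 0.1806 0.052 ] edges [0.0739 0.0446 0.0734 0.0446]
roller [[0.4006, 0.1721]] mean [0.4006 0.1721 0.04  ] edges [0.]
tote [[0.7508 0.219  0.05  ]
 [0.7377 0.0508 0.05  ]
 [0.6167 0.0587 0.05  ]
 [0.6268 0.2282 0.05  ]] [0.683  0.1392 0.05  ] [0.1687 0.1212 0.1698 0.1243]
```

Measurements agree with the given sizes: slide origin is about (0.454, 0.0125) with yaw about 1.15°, rear fin at (0.459, -0.242), and tote centre at (0.684, 0.139). The roller shows about 9 mm behind the housing's middle, so the notch should be at a travel near 0.251. Moving over.

Call:
arm_command(travel=[[0.15,-0.1,0.1],[0.3,-0.25,0.17],[0.45,-0.4,0.17],[0.608,-0.55,0.17],[0.608,-0.69,0.17],[0.608,-0.69,0.17],[0.608,-0.69,0.17],[0.608,-0.69,0.17],[0.608,-0.69,0.17],[0.608,-0.69,0.17],[0.608,-0.69,0.17]], delta_rot=[[0,0,-0.1],[0,0,-0.2],[0,0,-0.3],[0,0,-0.4],[0,0,-0.5],[0,0,-0.6],[0,0,-0.7],[0,0,-0.7995],[0,0,-0.7995],[0,0,-0.7995],[0,0,-0.7995]], grip=0.45, newtons=20)

```text
time_s: 1.48
tcp_pos: [0.4996, 0.3016, 0.3302]
eef_rot: [180.0, -0.0, -88.7]
contact_force: [-0.7, 0.7, -0.5]
gripper_width: 0.0396
gripper_force: 0.0
```

Call:
arm_command(travel=[[-0.03,-0.12,0],[-0.06,-0.24,0],[-0.08,-0.36,0],[-0.08,-0.48,0],[-0.08,-0.6,0],[-0.08,-0.72,0],[-0.08,-0.84,0],[-0.08,-0.98,-0.1],[-0.08,-0.98,-0.2],[-0.08,-0.98,-0.3],[-0.08,-0.98,-0.3],[-0.08,-0.98,-0.3]], delta_rot=[[0,0,0],[0,0,0],[0,0,0],[0,0,0],[0,0,0],[0,0,0],[0,0,0],[0,0,0],[0,0,0],[0,0,0],[0,0,0],[0,0,0]])

```text
time_s: 2.98
tcp_pos: [0.4617, -0.1888, 0.1826]
eef_rot: [-179.9, -0.1, -88.7]
contact_force: [0.3, -0.1, 0.9]
gripper_width: 0.0396
gripper_force: 0.0
```

Call:
arm_command(travel=[[-0.003,-0.106,0],[-0.003,-0.106,0],[-0.003,-0.106,-0.05],[-0.003,-0.106,-0.1],[-0.003,-0.106,-0.15],[-0.003,-0.106,-0.2],[-0.003,-0.106,-0.216],[-0.003,-0.106,-0.216]], delta_rot=[[0,0,0],[0,0,0],[0,0,0],[0,0,0],[0,0,0],[0,0,0],[0,0,0],[0,0,0]])

```text
time_s: 3.98
tcp_pos: [0.4597, -0.2419, 0.0737]
eef_rot: [-179.9, -0.0, -88.8]
contact_force: [0.3, 0.8, -0.6]
gripper_width: 0.0393
gripper_force: 0.0
```

Call:
arm_command(travel=[[0,0,0],[0,0,0],[0,0,0],[0,0,0],[0,0,0]], delta_rot=[[0,0,0],[0,0,0],[0,0,0],[0,0,0],[0,0,0]], grip=0, newtons=20)

```text
time_s: 4.6
tcp_pos: [0.4608, -0.2422, 0.0732]
eef_rot: [-179.8, -0.0, -88.8]
contact_force: [5.7, 0.6, -1.7]
gripper_width: 0.012
gripper_force: 20.0
```

Call:
arm_command(travel=[[0.002,0.02,0],[0.002,0.05,0],[0.001,0.08,0],[0.001,0.11,0],[0.0,0.14,0],[-0.001,0.17,0],[-0.001,0.2,0],[-0.002,0.23,0],[-0.003,0.26,0],[-0.003,0.29,0],[-0.004,0.315,0],[-0.004,0.33,0],[-0.004,0.33,0]], delta_rot=[[0,0,0],[0,0,0],[0,0,0],[0,0,0],[0,0,0],[0,0,0],[0,0,0],[0,0,0],[0,0,0],[0,0,0],[0,0,0],[0,0,0],[0,0,0]])

```text
time_s: 6.22
tcp_pos: [0.4574, -0.0757, 0.0731]
eef_rot: [-179.9, 0.0, -88.8]
contact_force: [2.9, 1.8, 7.2]
gripper_width: 0.012
gripper_force: 20.0
```

Call:
arm_command(travel=[[0,0,0],[0,0,0],[0,0,0],[0,0,0.1],[0,0,0.2],[0,0,0.3],[0,0,0.4],[0,0,0.46],[0,0.1,0.46],[-0.004,0.2,0.46],[-0.006,0.3,0.46],[-0.006,0.4,0.46],[-0.006,0.42,0.46],[-0.006,0.42,0.4],[-0.006,0.42,0.3],[-0.006,0.42,0.2],[-0.006,0.42,0.1],[-0.006,0.42,0.1]], delta_rot=[[0,0,0],[0,0,0],[0,0,0],[0,0,0],[0,0,0],[0,0,0],[0,0,0],[0,0,0],[0,0,0],[0,0,0],[0,0,0],[0,0,0],[0,0,0],[0,0,0],[0,0,0],[0,0,0],[0,0,0],[0,0,0]], grip=0.45)

```text
time_s: 8.48
tcp_pos: [0.4513, 0.1305, 0.1197]
eef_rot: [179.6, -0.3, -88.9]
contact_force: [-0.1, -0.4, 1.0]
gripper_width: 0.0392
gripper_force: 0.0
```

Run:
```python
from plant import viewer
from h import *
a=viewer.capture('scene'); b=viewer.capture('top')
i=np.hstack([a['img'][150:350,230:470],b['img'][200:370,160:400].repeat(1,0)[:200] if 0 else b['img'][180:380,160:400]])
cv2.imwrite('pics/s1.png',cv2.resize(i[:,:,::-1],(800,333),interpolation=cv2.INTER_CUBIC))
```

```text
(no output)
```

View pics/s1.png

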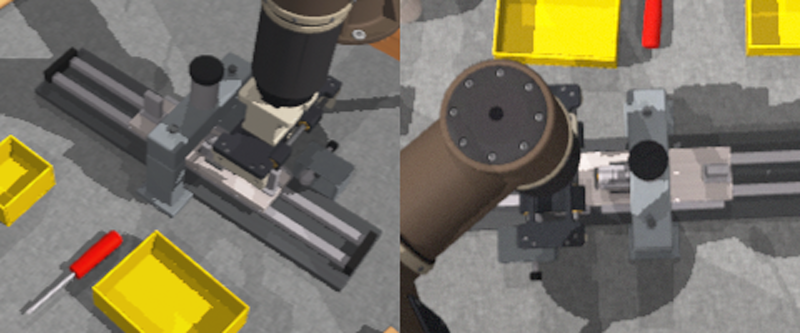

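The carrier is part-way under the gantry, with the hinge in its nest at about (610,175) and the gripper above the front fin. Descending and gripping.

Call:
arm_command(travel=[[0.002,0,0],[0.002,0,-0.04],[0.002,0,-0.08],[0.002,0,-0.098],[0.002,0,-0.098],[0.002,0,-0.098]], delta_rot=[[0,0,0],[0,0,0],[0,0,0],[0,0,0],[0,0,0],[0,0,0]])

```text
time_s: 9.32
tcp_pos: [0.4552, 0.1333, 0.0745]
eef_rot: [-179.9, 0.0, -88.8]
contact_force: [0.3, 1.1, 0.3]
gripper_width: 0.0392
gripper_force: 0.0
```

Call:
arm_command(travel=[[0,0,0],[0,0,0],[0,0,0],[0,0,0],[0,0,0]], delta_rot=[[0,0,0],[0,0,0],[0,0,0],[0,0,0],[0,0,0]], grip=0, newtons=30)

```text
time_s: 9.95
tcp_pos: [0.4534, 0.1322, 0.0735]
eef_rot: [179.9, -0.1, -88.9]
contact_force: [-6.8, -0.1, 6.3]
gripper_width: 0.0116
gripper_force: 30.0
```

Call:
arm_command(travel=[[-0.002,0.02,0],[-0.002,0.04,0],[-0.003,0.06,0],[-0.003,0.08,0],[-0.004,0.1,0],[-0.004,0.12,0],[-0.005,0.13,0],[-0.005,0.13,0]], delta_rot=[[0,0,0],[0,0,0],[0,0,0],[0,0,0],[0,0,0],[0,0,0],[0,0,0],[0,0,0]])

```text
time_s: 10.95
tcp_pos: [0.452, 0.199, 0.0735]
eef_rot: [-180.0, 0.1, -88.8]
contact_force: [-5.2, 2.2, 2.9]
gripper_width: 0.0121
gripper_force: 30.0
```

Call:
arm_command(travel=[[0,0.003,0],[0,0.006,0]], delta_rot=[[0,0,0],[0,0,0]])

```text
time_s: 11.2
tcp_pos: [0.452, 0.2007, 0.0735]
eef_rot: [180.0, -0.0, -88.9]
contact_force: [-3.7, -2.7, 4.3]
gripper_width: 0.0117
gripper_force: 30.0
```

Call:
arm_command(travel=[[0,0.003,0],[0,0.006,0]], delta_rot=[[0,0,0],[0,0,0]])

```text
time_s: 11.45
tcp_pos: [0.4519, 0.2037, 0.0735]
eef_rot: [180.0, -0.0, -88.9]
contact_force: [-3.7, -2.8, 5.2]
gripper_width: 0.0121
gripper_force: 30.0
```

Call:
arm_command(travel=[[0,0.003,0],[0,0.006,0]], delta_rot=[[0,0,0],[0,0,0]])

```text
time_s: 11.7
tcp_pos: [0.4519, 0.2069, 0.0735]
eef_rot: [180.0, 0.0, -88.9]
contact_force: [-6.6, 0.0, 6.3]
gripper_width: 0.0121
gripper_force: 30.0
```

Call:
arm_command(travel=[[0,0.002,0],[0,0.004,0],[0,0.004,0]], delta_rot=[[0,0,0],[0,0,0],[0,0,0]])

```text
time_s: 12.08
tcp_pos: [0.4519, 0.2096, 0.0735]
eef_rot: [180.0, 0.1, -88.9]
contact_force: [-7.4, 3.2, 5.2]
gripper_width: 0.0118
gripper_force: 30.0
```

Call:
arm_command(travel=[[0,0.002,0],[0,0.004,0],[0,0.004,0]], delta_rot=[[0,0,0],[0,0,0],[0,0,0]])

```text
time_s: 12.45
tcp_pos: [0.4518, 0.2123, 0.0736]
eef_rot: [-180.0, 0.1, -88.9]
contact_force: [-9.9, 6.5, 4.5]
gripper_width: 0.0117
gripper_force: 30.0
```

Call:
arm_command(travel=[[0,0.002,0],[0,0.004,0],[0,0.004,0]], delta_rot=[[0,0,0],[0,0,0],[0,0,0]])

```text
time_s: 12.82
tcp_pos: [0.4518, 0.2138, 0.0736]
eef_rot: [180.0, 0.1, -88.8]
contact_force: [-8.6, 2.5, 4.9]
gripper_width: 0.0119
gripper_force: 30.0
```

Call:
arm_command(travel=[[0,0.002,0],[0,0.004,0],[0,0.004,0]], delta_rot=[[0,0,0],[0,0,0],[0,0,0]])

```text
time_s: 13.2
tcp_pos: [0.4517, 0.215, 0.0735]
eef_rot: [180.0, 0.0, -88.9]
contact_force: [-6.8, -0.4, 6.7]
gripper_width: 0.0119
gripper_force: 30.0
```

Call:
arm_command(travel=[[0,0.002,0],[0,0.004,0],[0,0.004,0]], delta_rot=[[0,0,0],[0,0,0],[0,0,0]])

```text
time_s: 13.58
tcp_pos: [0.4517, 0.2166, 0.0735]
eef_rot: [180.0, -0.0, -88.9]
contact_force: [-6.0, -4.0, 5.7]
gripper_width: 0.0119
gripper_force: 30.0
```

Call:
arm_command(travel=[[0,0.001,0],[0,0.002,0],[0,0.002,0]], delta_rot=[[0,0,0],[0,0,0],[0,0,0]])

```text
time_s: 13.95
tcp_pos: [0.4516, 0.217, 0.0735]
eef_rot: [179.9, -0.1, -88.9]
contact_force: [-4.0, -5.4, 6.3]
gripper_width: 0.0118
gripper_force: 30.0
```

Call:
arm_command(travel=[[0,-0.002,0],[0,-0.003,0],[0,-0.003,0]], delta_rot=[[0,0,0],[0,0,0],[0,0,0]])

```text
time_s: 14.32
tcp_pos: [0.4517, 0.2164, 0.0735]
eef_rot: [180.0, 0.0, -88.9]
contact_force: [-6.2, -1.0, 6.0]
gripper_width: 0.0118
gripper_force: 30.0
```

Call:
arm_command(travel=[[0,0,0],[0,0,0],[0,0,0],[0,0,0.05],[0,0,0.15],[0,0,0.25],[0.1,0.1,0.35],[0.2,0.2,0.4],[0.2,0.3,0.4],[0.2,0.4,0.4],[0.2,0.4,0.4]], delta_rot=[[0,0,0],[0,0,0],[0,0,0],[0,0,0],[0,0,0],[0,0,0],[0,0,0],[0,0,0],[0,0,0],[0,0,0],[0,0,0]], grip=0.45)

```text
time_s: 15.7
tcp_pos: [0.5521, 0.42, 0.2716]
eef_rot: [179.9, -0.0, -88.7]
contact_force: [-0.2, -0.6, -0.6]
gripper_width: 0.0397
gripper_force: 0.0
```

Run:
```python
from plant import viewer
from h import *
b=viewer.capture('top'); pickle.dump(b,open('top2.pkl','wb'))
crop(b,180,225,200,120,4,'pics/t3.png')
```

```text
(no output)
```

View pics/t3.png

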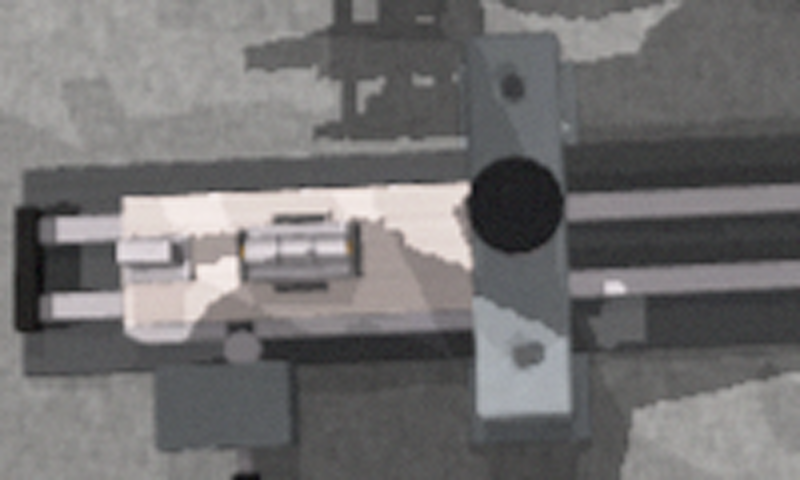

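The carrier is past the gantry, and the roller at (243,347) is at the same place as when free, so it is fully in the notch. The hinge lies in its nest with the barrel spanning (247,252) to (355,248).

Run:
```python
from h import *
c=pickle.load(open('top2.pkl','rb'))
for u,v,z in((245,252,.069),(356,249,.069),(245,236,.067),(245,277,.067),(118,245,.09),(172,262,.09)): print(u,v,ray(c,180+u/4,225+v/4,z).round(4))
from plant import r
s=r.get_state();print(s['tcp_pos'],s['eef_rot'],s['time_s'])
```

```text
245 252 [0.4505 0.1668 0.069 ]
356 249 [0.4507 0.1055 0.069 ]
245 236 [0.4596 0.1671 0.067 ]
245 277 [0.4369 0.167  0.067 ]
118 245 [0.4537 0.2328 0.09  ]
172 262 [0.4437 0.2034 0.09  ]
[0.55191425 0.41846221 0.27189888] [ 1.79934374e+02 -6.84456330e-02 -8.87370227e+01] 15.75
```

Call:
arm_command(travel=[[-0.05,-0.1,0],[-0.1,-0.2,0],[-0.15,-0.3,0],[-0.2,-0.4,0],[-0.2,-0.5,-0.05],[-0.2,-0.566,-0.1],[-0.2,-0.566,-0.2],[-0.2,-0.566,-0.27],[-0.2,-0.566,-0.27],[-0.2,-0.566,-0.27]], delta_rot=[[0,0,0],[0,0,0],[0,0,0],[0,0,0],[0,0,0],[0,0,0],[0,0,0],[0,0,0],[0,0,0],[0,0,0]], grip=0.52, newtons=30)

```text
time_s: 17.0
tcp_pos: [0.4528, 0.1335, 0.14]
eef_rot: [-179.9, 0.0, -88.8]
contact_force: [0.4, 1.2, -0.7]
gripper_width: 0.0452
gripper_force: 0.0
```

Call:
arm_command(travel=[[-0.001,0.003,-0.04],[-0.001,0.003,-0.08],[-0.001,0.003,-0.11],[-0.001,0.003,-0.132],[-0.001,0.003,-0.132],[-0.001,0.003,-0.132]], delta_rot=[[0,0,0],[0,0,0],[0,0,0],[0,0,0],[0,0,0],[0,0,0]])

```text
time_s: 17.75
tcp_pos: [0.4522, 0.1352, 0.0734]
eef_rot: [-179.9, 0.0, -88.8]
contact_force: [0.2, -0.0, -0.1]
gripper_width: 0.0457
gripper_force: 0.0
```

Call:
arm_command(travel=[[0,0,0],[0,0,0],[0,0,0],[0,0,0],[0,0,0]], delta_rot=[[0,0,0],[0,0,0],[0,0,0],[0,0,0],[0,0,0]], grip=0)

```text
time_s: 18.38
tcp_pos: [0.4519, 0.135, 0.0729]
eef_rot: [-180.0, 0.0, -88.8]
contact_force: [-1.2, 0.3, 5.1]
gripper_width: 0.0296
gripper_force: 30.0
```

Call:
arm_command(travel=[[0,0,0.01],[0,0,0.03],[0,0,0.08],[0,0,0.16],[0,0,0.24],[0.08,0,0.24],[0.18,0,0.24],[0.28,0.008,0.24],[0.38,0.008,0.24],[0.464,0.008,0.24],[0.464,0.008,0.24],[0.464,0.008,0.2],[0.464,0.008,0.12],[0.464,0.008,0.06],[0.464,0.008,0.06],[0.464,0.008,0.06]], delta_rot=[[0,0,0],[0,0,0],[0,0,0],[0,0,0],[0,0,0],[0,0,0],[0,0,0],[0,0,-0.03],[0,0,-0.056],[0,0,-0.056],[0,0,-0.056],[0,0,-0.056],[0,0,-0.056],[0,0,-0.056],[0,0,-0.056],[0,0,-0.056]])

```text
time_s: 20.38
tcp_pos: [0.6842, 0.1391, 0.1042]
eef_rot: [-179.9, 0.0, -93.9]
contact_force: [1.2, -0.1, -2.7]
gripper_width: 0.0296
gripper_force: 30.0
```

Run:
```python
from plant import viewer
from h import *
a=viewer.capture('scene'); crop(a,220,160,260,200,3,'pics/s2.png')
```

```text
(no output)
```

View pics/s2.png

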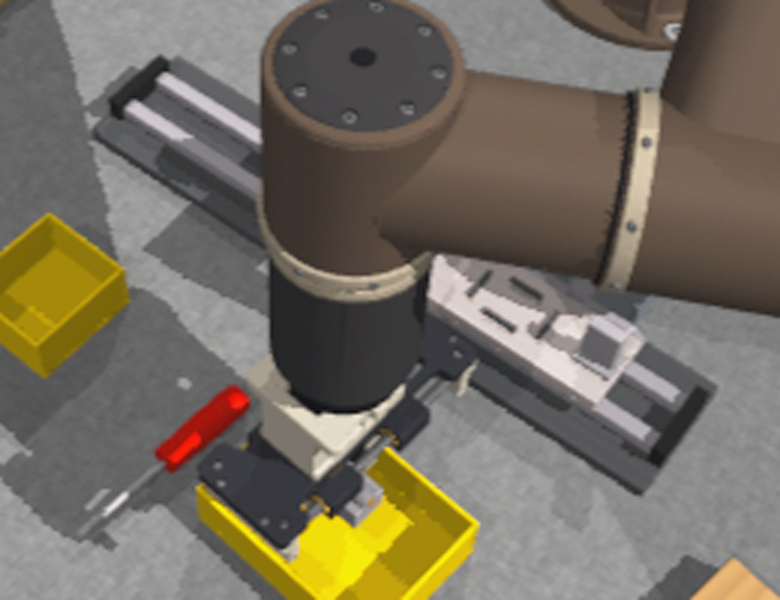

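The nest is empty and the hinge is held over the tote, near (365,495). Lowering it.

Call:
arm_command(travel=[[0,0,-0.04],[0,0,-0.08],[0,0,-0.11],[0,0,-0.13],[0,0,-0.136],[0,0,-0.136]], delta_rot=[[0,0,0],[0,0,0],[0,0,0],[0,0,0],[0,0,0],[0,0,0]])

```text
time_s: 21.18
tcp_pos: [0.6838, 0.1389, 0.0346]
eef_rot: [-180.0, -0.0, -93.9]
contact_force: [-0.5, 0.2, -2.0]
gripper_width: 0.0296
gripper_force: 30.0
```

Call:
arm_command(travel=[[0,0,-0.002],[0,0,-0.004],[0,0,-0.004]], delta_rot=[[0,0,0],[0,0,0],[0,0,0]])

```text
time_s: 21.55
tcp_pos: [0.6837, 0.1389, 0.0328]
eef_rot: [-180.0, 0.0, -93.9]
contact_force: [1.3, -0.4, -2.7]
gripper_width: 0.0296
gripper_force: 30.0
```

Call:
arm_command(travel=[[0,0,-0.002],[0,0,-0.002]], delta_rot=[[0,0,0],[0,0,0]])

```text
time_s: 21.8
tcp_pos: [0.6837, 0.1389, 0.032]
eef_rot: [-180.0, 0.0, -93.9]
contact_force: [-1.5, 0.1, 2.2]
gripper_width: 0.0298
gripper_force: 30.0
```

Call:
arm_command(travel=[[0,0,-0.002],[0,0,-0.002]], delta_rot=[[0,0,0],[0,0,0]])

```text
time_s: 22.05
tcp_pos: [0.6838, 0.1389, 0.0321]
eef_rot: [-180.0, 0.0, -93.9]
contact_force: [-4.4, 0.2, 10.2]
gripper_width: 0.0301
gripper_force: 30.0
```

Contact with the floor is felt; releasing, lifting and clearing the view.

Call:
arm_command(travel=[[0,0,0],[0,0,0],[0,0,0],[0,0,0.05],[0,0,0.12],[0,0,0.2],[0,0,0.3],[0,0,0.4],[-0.05,0.1,0.5],[-0.1,0.2,0.5],[-0.15,0.3,0.5],[-0.2,0.4,0.5],[-0.2,0.5,0.5],[-0.2,0.5,0.5]], delta_rot=[[0,0,0],[0,0,0],[0,0,0],[0,0,0],[0,0,0],[0,0,0],[0,0,0],[0,0,0],[0,0,0],[0,0,0],[0,0,0],[0,0,0],[0,0,0],[0,0,0]], grip=0.5)

```text
time_s: 23.8
tcp_pos: [0.5826, 0.3922, 0.2794]
eef_rot: [180.0, -0.0, -93.7]
contact_force: [-0.4, -0.4, 0.1]
gripper_width: 0.0437
gripper_force: 0.0
```

Run:
```python
from plant import viewer
from h import *
b=viewer.capture('top'); crop(b,120,130,400,220,2,'pics/t4.png')
```

```text
(no output)
```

View pics/t4.png

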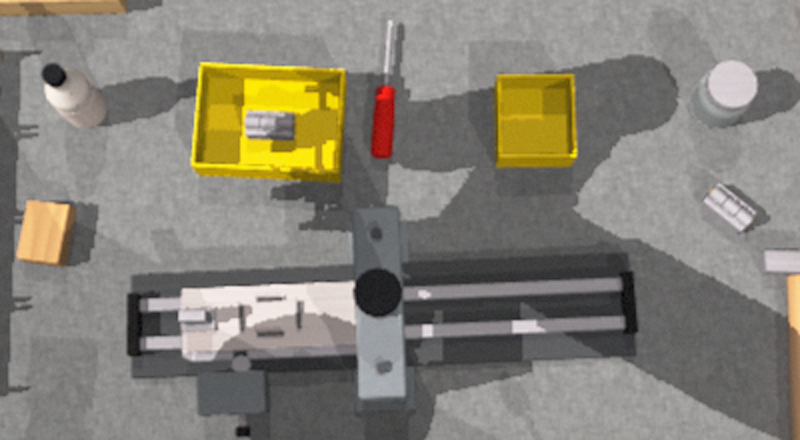

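The hinge lies flat, barrel up, in the large tote at (270,124). The carrier is latched with the roller at (241,362), and everything else is undisturbed.

```bash
python3 -c "
from plant import close_job
print(close_job())"
```

```text
the job is handed in; nothing more can be done
None
```

The carrier is latched at the unloading station with the roller in its notch, the hinge lies flat, barrel up, in the larger tote, and the job was handed in at about 24 s (no verdict was returned).

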